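# Check a profile frame for square by its two diagonals

## Robot

A 6-joint arm with a two-finger parallel gripper is mounted at the origin on the work surface. World frame = base frame: x ahead of the robot, y to its left, z up, the work surface at z = 0. Lengths are in m, angles in rad, forces in N, time in s.
With the tool pointing down it reaches from about 0.35 to 0.875 m from the base axis. Payload 15.5 kg.
Tool frame: the origin (TCP) lies midway between the tips of the shut fingers; the grasp point (between the pads) lies 19 mm behind it; z points along the fingers, y is the line along which they close (so a half turn about z gives the same grasp; the last joint's range is limited). The gripper opens to 85 mm and grips with 20 to 120 N. Pads are 22 mm wide; open, the fingers measure 114 mm over their backs; the gripper's body (76 mm by 85 mm) begins 54 mm behind the grasp point. The pads swing forward as they close: fully open they stand 13 mm farther back than shut.
Start: joints at [1.161, 0.494, 1.345, -0, 1.302, -0.096], TCP at [0.194, 0.594, 0.231] pointing down, gripper open.
Joint ranges: [-2.91, 2.91], [-0.82, 2.16], [0.22, 2.67], [-1.22, 4.37], [0.12, 2.79], [-3.08, 3.08]. Speed limits (rad/s): [1.89, 1.89, 2.57, 3.01, 3.01, 3.01].

## Interface

Orientations are given as a 3x3 rotation matrix whose columns are the frame's x, y, z axes.
In Python, from station import read_state, camera, sign_off gives the robot as it stands.
- The arm moves only by the tool drive_tool, never from a script. Its argument "series" is a list that holds one entry, the list of rows, each a list of 7 numbers: the shift along the tool's x, y, z in m, then the turn, a rotation vector about the tool's x, y, z in rad, then the finger opening in m, from 0 to 0.0854. In form: [[[dx, dy, dz, wx, wy, wz, claw], ...]]. A call has exactly 10 rows; each row is the pose to reach, as a shift and turn from the pose commanded when the call began, along the tool's axes at that moment; what a row does not reach only later rows make up. A row lasts 1/10 s, in which the tool goes at most 50 mm and 8.59 degrees, less where a joint would pass 70% of its speed; a pose out of reach is approached as far as the arm can. A call with a gripper value outside its range is refused whole. The fingers move at their own pace and stop on an object; the grip force is fixed at half the most. Time passes only in rows, so rows that repeat a pose let the fingers close, or fill a call up. It gives the time, the measured TCP pose, the force, the opening and the grip force at its end, in the units of the state.
- read_state(): the state, without advancing time (a new reading comes with each control period).
- camera(name): name is "side" or "top"; returns a dict with "frame" (400x640x3 uint8, red, green, blue), "vertical_fov" (degrees; the focal length in pixels is half the picture's height over the tangent of half this angle, whatever the lens; pixels are square), "cx", "cy" (the principal point, pixels), "extrinsics" (4x4, takes a point from camera to world coordinates). Camera axes: x right, y down, z forward; pixel columns grow to the right and rows downward; lengths in m; the calibration is good to about 2 mm. A picture is of the moment at which its call begins. There is no depth.
- sign_off(): hands the job in; it is judged then, once.
The state is a dict: "time": time; "joints": joint angles; "dq": joint speeds; "joint_torque": joint torques, N m; "tcp_pos": TCP position; "tcp_rot": TCP orientation; "contact_force": force on the tool from outside, world axes, zero at the start; "ft_torque": the same for the moment, N m; "gripper_width": finger opening in m; "finger_force": force on a finger pad.
Only numpy, scipy, OpenCV 4.12 (cv2) and the standard library are available. Lean on these libraries where they do the work, as an engineer would, in place of code of your own. Each camera call takes 0.05 s, during which the arm holds its last target. There are 200 camera calls.

## Task

Check the aluminium frame for square with the slide rule: hook the rule's eye over the near left post and gently draw the tongue out until its nose bears firmly on the far right post, then do the same from the near right post to the far left post, and leave the rule lying there across that second diagonal. Then show the result with the verdict tab: fully to the end on the side of the far post of the longer diagonal (left or right as the robot sees it), or at the middle mark if the two diagonals agree within 3 mm. Measure with a light, steady pull of about 8 N held for a moment, never force the posts, and leave the other things on the bench alone.

Things in the scene. Friction and masses are not known exactly. Their poses are not given: they have to be found in the camera images.
- frame: Frame of 20 x 20 mm aluminium profile fixed flat on the bench, about 200 mm (its y) by 210 mm (its x), rail tops 20 mm up. Origin: its centre, on the bench; +x leads from near rail (robot side) to far rail, +y to the left. The far rail is bolted on up to 8 mm too far left or right, so one diagonal may be longer.
- near_left_post: Steel dowel post, diameter 10 mm, 18 mm tall, upright in the near left corner of the frame; origin on its axis at its foot, on the rail top 20 mm above the bench. At -95 mm, +85 mm in the frame. Its axes are parallel to the frame's.
- near_right_post: The same post in the near right corner, at -95 mm, -85 mm in the frame.
- far_left_post: The same post in the far left corner, nominally at +95 mm, +85 mm in the frame, but shifted along the frame's y by the fault (up to 8 mm either way, the same for both far posts).
- far_right_post: The same post in the far right corner, nominally at +95 mm, -85 mm in the frame, shifted as the far left one.
- rule: Loose telescopic slide rule, 0.2 kg, flat on the bench at the start. Aluminium beam 22 x 8 mm, to x = 150 mm; at the tail a 32 x 32 x 8 mm plate with an 18 x 18 mm square eye (4 mm play round a post). Origin: eye centre, underside; +x to the nose. On a diagonal the eye plate rests on the near rail, underside 20 mm up. Drawn tight, the origin is 4 mm from the post axis, towards the nose.
- tongue (a joint): Extension of the rule's tongue in m, 0 to 0.07, starting at 0.005 to 0.025; the nose face lies 200 mm + this from the rule's origin. The slide has about 2.5 N friction and stays where left. On a diagonal (about 255 mm between post axes) it reads about 0.046.
- grip (a point): Middle of the upright black grip block on the tongue: 30 mm along the rule, 24 mm across, 40 mm tall, from 13.5 to 53.5 mm above the rule's underside (this point 33.5 mm), 85 mm + extension from the rule's origin. Axes as the rule's. Near the balance point: the whole rule can be carried by it.
- nose (a point): Centre of the nose's flat end face, on the steel block (36 mm wide across the rule, 10.5 mm high) at the tip of the tongue, 9 mm above the underside; the block itself is 4 mm clear of the underside so that it passes over the rail.
- tab (a joint): Position of the verdict tab along its track in m: 0 = right end (robot's right), 0.06 = middle mark, 0.12 = left end. It slides with 1.5 N friction and stays where it is left; starts between the right end and the middle.
- tab_top (a point): Centre of the top of the verdict tab: black block 28 mm across its track, 20 mm along it, 40 mm tall (14.5 to 54.5 mm above the bench), on a 40 mm wide aluminium track left of the frame, with a grey strip with three white marks on the far side. Its y axis is the sliding direction, towards the left end.
- wrench: Open-ended wrench, 150 mm, lying in front of the frame: a bystander.
- bracket: Small L bracket, 30 mm, 12 mm high, lying inside the frame: a bystander.
- collar: Steel collar, 26 mm diameter, 10 mm high, inside the frame: a bystander.
- glue: Small white bottle, 110 mm tall, beyond the frame: a bystander.
- bin_near: Black bin 85 x 110 x 60 mm beyond the frame: a bystander.
- driver: Screwdriver, 190 mm, lying beyond the tab: a bystander.
- test_block: White block 50 x 70 mm, 29 mm high, in front of the frame on the right: a bystander.
Mind the look-alikes: they are no part of the job. Leave any orange look-alike of the rule alone.

How it is judged:
By the outcome, as a careful person would: the job done as asked, in the order asked, and still so for the second after the job is handed in, with the robot touching nothing.
It also fails if it takes over 72 s, if anything falls off the work surface, if the arm or the gripper's body presses on something with over 40 N, if the wrist force passes 120 N, or if a joint passes its speed limit or range.

## Working session

There is one attempt and no reset: what is moved stays moved. The work goes in short steps, Python scripts to look and compute and a tool call to move; the robot and the scene stay as the last step left them, time stands still between calls to the robot, and variables do not carry over. Pictures are saved under pics/ and viewed, at most 10 in all, crops included, and the job is handed in when it is done.

Besides the shell and the picture viewer there is one more tool, called after "Request:" as a command line: name --argument value ..., lists and objects as JSON in quotes. drive_tool: Moves the arm, as the interface text tells. Its arguments: {"type":"object","properties":{"series":{"type":"array","items":{"type":"array","items":{"type":"array","items":{"type":"number"}}}}},"required":["series"]}

```bash
ls; mkdir -p pics; cat > h.py <<'E'
import numpy as np, cv2
from station import read_state, camera, sign_off
def K(c):
    f=200/np.tan(np.radians(c["vertical_fov"])/2)
    return f
def shot(n,fn):
    c=camera(n); cv2.imwrite(f"pics/{fn}.png",c["frame"][:,:,::-1]); np.savez(f"pics/{fn}.npz",f=K(c),cx=c["cx"],cy=c["cy"],E=c["extrinsics"],im=c["frame"]); return c
def w(fn,u,v,z):
    d=np.load(f"pics/{fn}.npz"); E=d["E"]
    r=E[:3,:3]@np.array([(u-d["cx"])/d["f"],(v-d["cy"])/d["f"],1]); o=E[:3,3]
    return o+r*(z-o[2])/r[2]
def pix(fn,p):
    d=np.load(f"pics/{fn}.npz"); E=d["E"]
    q=E[:3,:3].T@(np.array(p)-E[:3,3]); return q[:2]/q[2]*d["f"]+[d["cx"],d["cy"]]
def crop(fn,u0,v0,u1,v1,s,out):
    im=np.load(f"pics/{fn}.npz")["im"][v0:v1,u0:u1,::-1]
    cv2.imwrite(f"pics/{out}.png",cv2.resize(im,None,fx=s,fy=s,interpolation=cv2.INTER_CUBIC))
E
python3 - <<'E'
from h import *
for n in("top","side"):
    c=shot(n,n+"0"); print(n,K(c),c["cx"],c["cy"],np.round(c["extrinsics"],3).tolist())
s=read_state(); print(s["time"],np.round(s["tcp_rot"],3).tolist(),s["contact_force"],s["gripper_width"])
E
```

```text
pics
top 490.9600195743659 315.6961689024273 191.34652950418592 [[-0.014, -0.996, 0.087, 0.36], [-1.0, 0.015, 0.02, -0.028], [-0.021, -0.087, -0.996, 1.623], [0.0, 0.0, 0.0, 1.0]]
side 441.8776681122032 311.85233919628143 198.850051786884 [[0.74, -0.517, 0.431, -0.006], [-0.673, -0.564, 0.479, -0.544], [-0.004, -0.644, -0.765, 0.928], [0.0, 0.0, 0.0, 1.0]]
0.1 [[-0.951, 0.31, -0.0], [0.31, 0.951, -0.001], [0.0, -0.001, -1.0]] [ 0.02824436  0.36745358 -0.69768923] 0.08545775224783579
```

View pics/top0.png

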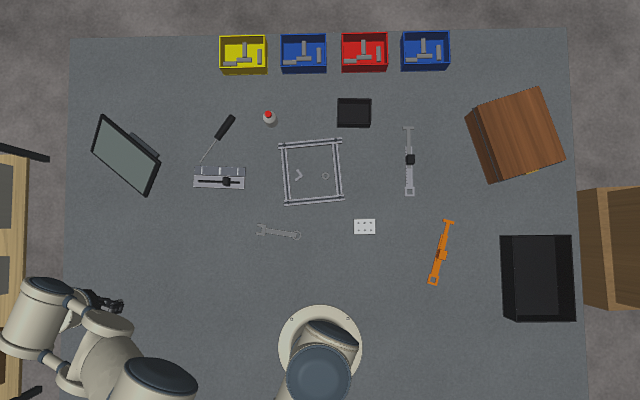

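View pics/side0.png

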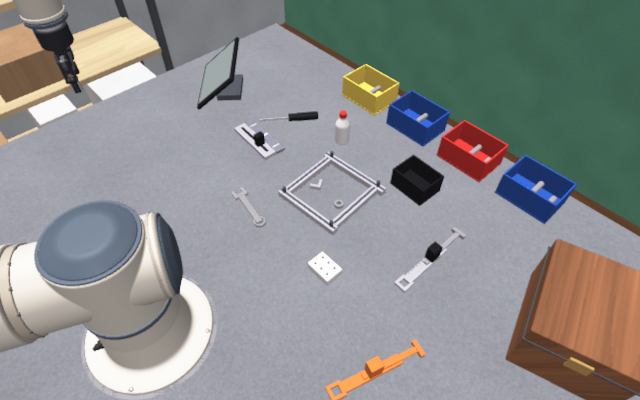

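```bash
python3 - <<'E'
from h import *
crop("top0",185,120,435,220,3,"c1"); crop("side0",225,110,475,300,3,"c2")
E
```

```text
(no output)
```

View pics/c1.png

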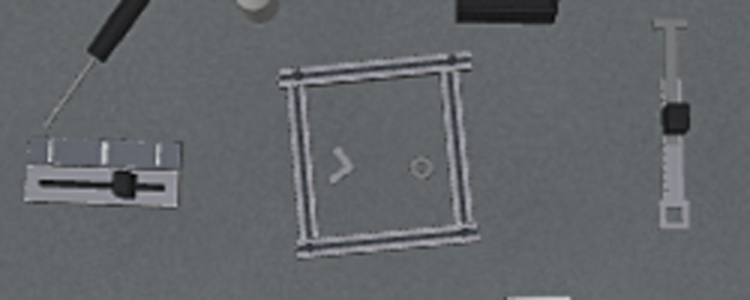

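View pics/c2.png

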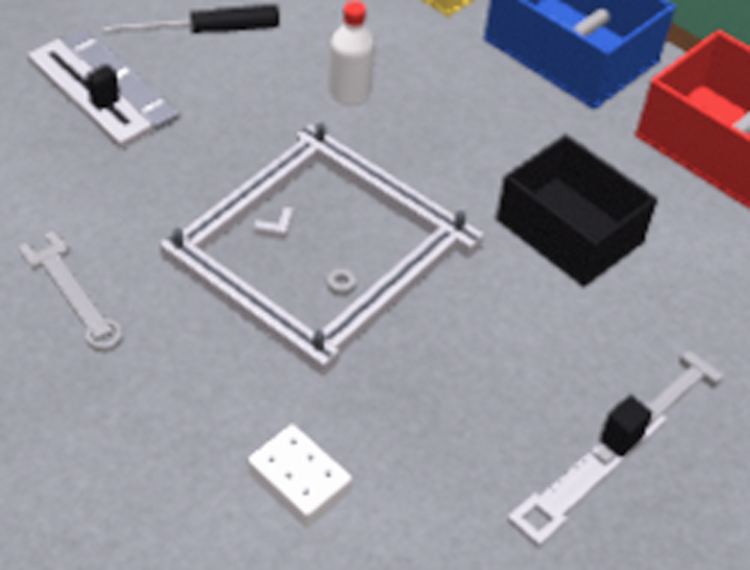

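Top view crop: far posts near (298,75) and (452,62), near ones (308,245) and (461,233); rule eye (674,215), nose bar (671,23), grip (676,119); tab (124,184). Side crop: posts (320,132), (460,220), (178,237), (318,340); eye (538,517), grip (627,426).

```bash
cat > fit.py <<'E'
from h import *
from scipy.optimize import least_squares
T=lambda u,v:(185+u/3,120+v/3); S=lambda u,v:(225+u/3,110+v/3)
obs=dict(FL=[("top0",*T(298,75),.034),("side0",*S(320,132),.029)],FR=[("top0",*T(452,62),.034),("side0",*S(460,220),.029)],
 NL=[("top0",*T(308,245),.034),("side0",*S(178,237),.029)],NR=[("top0",*T(461,233),.034),("side0",*S(318,340),.029)])
for k,l in obs.items(): print(k,[np.round(w(f,u,v,z),4).tolist() for f,u,v,z in l])
def posts(p):
    x,y,a,s=p;R=np.array([[np.cos(a),-np.sin(a)],[np.sin(a),np.cos(a)]])
    return {k:R@q+[x,y] for k,q in dict(FL=(.095,.085+s),FR=(.095,-.085+s),NL=(-.095,.085),NR=(-.095,-.085)).items()}
def res(p):
    P=posts(p); return np.concatenate([pix(f,[*P[k],z])-[u,v] for k,l in obs.items() for f,u,v,z in l])
r=least_squares(res,[.55,0,0,0],x_scale=[.01,.01,.01,.01]);print("frame",np.round(r.x,4),np.round(res(r.x),1).tolist());print({k:np.round(v,4).tolist() for k,v in posts(r.x).items()})
for n,f,u,v,z in [("eye","top0",*T(674,215),.008),("eye","side0",*S(538,517),.008),("nose","top0",*T(671,23),.0145),("nose","side0",*S(701,368),.0145),
 ("gript","top0",*T(676,116),.0535),("gripc","side0",*S(627,426),.0335),("gript","side0",*S(632,409),.0535),
 ("tabt","top0",*T(124,182),.0545),("tabc","side0",*S(103,87),.034),
 ("trackR","top0",*T(180,190),.01),("trackL","top0",*T(25,185),.01),("markR","top0",*T(158,152),.005),("markM","top0",*T(104,151),.005),("markL","top0",*T(50,150),.005)]: print(n,f,np.round(w(f,u,v,z),4))
E
python3 fit.py
```

```text
FL [[0.6541, 0.1051, 0.034], [0.6581, 0.1062, 0.029]]
FR [[0.6655, -0.0634, 0.034], [0.6725, -0.063, 0.029]]
NL [[0.4676, 0.0958, 0.034], [0.4694, 0.0952, 0.029]]
NR [[0.4781, -0.07, 0.034], [0.482, -0.0741, 0.029]]
frame [ 0.5685  0.0182  0.0726 -0.0041] [-0.2, -1.0, -0.1, 0.2, 0.1, -1.3, -0.5, 0.7, -0.1, 0.0, -0.7, 0.2, 1.1, -0.6, -0.8, 0.3]
{'FL': [0.6573, 0.1058], 'FR': [0.6697, -0.0637], 'NL': [0.4675, 0.0961], 'NR': [0.4799, -0.0735]}
eye top0 [ 0.4962 -0.3044  0.008 ]
eye side0 [ 0.5003 -0.304   0.008 ]
nose top0 [ 0.7086 -0.3064  0.0145]
nose side0 [ 0.708  -0.3064  0.0145]
gript top0 [ 0.5989 -0.3019  0.0535]
gripc side0 [ 0.6022 -0.3053  0.0335]
gript side0 [ 0.6044 -0.3035  0.0535]
tabt top0 [0.5371 0.2918 0.0545]
tabc side0 [0.5397 0.2949 0.034 ]
trackR top0 [0.5322 0.2387 0.01  ]
trackL top0 [0.5405 0.411  0.01  ]
markR top0 [0.5756 0.264  0.005 ]
markM top0 [0.5777 0.3243 0.005 ]
markL top0 [0.5798 0.3847 0.005 ]
```

```bash
cat >> h.py <<'E'
def go(x,y,z,yawdeg):
    "delta to put TCP at x,y,z with tool x at rule yaw+180; tool down"
    s=read_state(); R=np.array(s["tcp_rot"]); p=np.array(s["tcp_pos"])
    a=np.radians(yawdeg); X=-np.array([np.cos(a),np.sin(a),0]); Z=np.array([0,0,-1.]); G=np.column_stack([X,np.cross(Z,X),Z])
    rv=cv2.Rodrigues(R.T@G)[0].ravel()
    print("t",round(s["time"],2),"tcp",np.round(p,4),"F",np.round(s["contact_force"],1),"w",round(s["gripper_width"],4)); print("d",np.round(R.T@(np.array([x,y,z])-p),4),"rv",np.round(rv,4))
E
python3 -c "
from h import *
go(.602,-.304,.13,-.6)"
```

```text
t 0.1 tcp [0.1934 0.594  0.2308] F [ 0.   0.4 -0.7] w 0.0855
d [-0.6666 -0.7272  0.1015] rv [-1.100e-03 -3.000e-04 -3.043e-01]
```

Request:
drive_tool --series '[[[-0.333,-0.364,0.02,0,0,-0.15,0.085],[-0.333,-0.364,0.02,0,0,-0.15,0.085],[-0.333,-0.364,0.02,0,0,-0.15,0.085],[-0.333,-0.364,0.02,0,0,-0.15,0.085],[-0.333,-0.364,0.02,0,0,-0.15,0.085],[-0.333,-0.364,0.02,0,0,-0.15,0.085],[-0.333,-0.364,0.02,0,0,-0.15,0.085],[-0.333,-0.364,0.02,0,0,-0.15,0.085],[-0.333,-0.364,0.02,0,0,-0.15,0.085],[-0.333,-0.364,0.02,0,0,-0.15,0.085]]]'

```text
time: 1.1
tcp_pos: [0.3978, 0.1429, 0.2112]
tcp_rot: [[-0.986, 0.164, 0.0], [0.164, 0.986, -0.0], [-0.0, -0.0, -1.0]]
contact_force: [0.9, 0.4, -0.4]
gripper_width: 0.0852
finger_force: 0.0
```

```bash
python3 -c "
from h import *
go(.602,-.304,.13,-.6)"
```

```text
t 1.1 tcp [0.3978 0.1429 0.2112] F [ 0.9  0.4 -0.4] w 0.0852
d [-0.2748 -0.4072  0.0813] rv [-1.000e-04  0.000e+00 -1.546e-01]
```

Request:
drive_tool --series '[[[-0.275,-0.407,0.08,0,0,-0.155,0.085],[-0.275,-0.407,0.08,0,0,-0.155,0.085],[-0.275,-0.407,0.08,0,0,-0.155,0.085],[-0.275,-0.407,0.08,0,0,-0.155,0.085],[-0.275,-0.407,0.08,0,0,-0.155,0.085],[-0.275,-0.407,0.08,0,0,-0.155,0.085],[-0.275,-0.407,0.08,0,0,-0.155,0.085],[-0.275,-0.407,0.08,0,0,-0.155,0.085],[-0.275,-0.407,0.08,0,0,-0.155,0.085],[-0.275,-0.407,0.08,0,0,-0.155,0.085]]]'

```text
time: 2.1
tcp_pos: [0.5991, -0.2967, 0.1318]
tcp_rot: [[-1.0, 0.01, -0.0], [0.01, 1.0, 0.0], [0.0, 0.0, -1.0]]
contact_force: [1.4, 0.9, -0.2]
gripper_width: 0.0848
finger_force: 0.0
```

```bash
python3 -c "
from h import *
go(.602,-.304,.023,-.6)"
```

```text
t 2.1 tcp [ 0.5991 -0.2967  0.1318] F [ 1.4  0.9 -0.2] w 0.0848
d [-0.003  -0.0073  0.1088] rv [ 0.0003 -0.0005  0.0004]
```

Request:
drive_tool --series '[[[0,0,0.03,0,0,0,0.085],[0,0,0.06,0,0,0,0.085],[0,0,0.09,0,0,0,0.085],[0,0,0.107,0,0,0,0.085],[0,0,0.107,0,0,0,0.085],[0,0,0.107,0,0,0,0.085],[0,0,0.107,0,0,0,0.04],[0,0,0.107,0,0,0,0.04],[0,0,0.107,0,0,0,0.015],[0,0,0.107,0,0,0,0.015]]]'

```text
time: 3.1
tcp_pos: [0.5992, -0.2951, 0.0262]
tcp_rot: [[-1.0, 0.01, 0.001], [0.01, 1.0, -0.001], [-0.001, -0.001, -1.0]]
contact_force: [-1.1, -3.2, 1.9]
gripper_width: 0.0277
finger_force: 11.2
```

Request:
drive_tool --series '[[[0,0,0,0,0,0,0.015],[0,0,0,0,0,0,0.015],[0,0,0,0,0,0,0.015],[0,0,0,0,0,0,0.015],[0,0,-0.002,0,0,0,0.015],[0,0,-0.005,0,0,0,0.015],[0,0,-0.01,0,0,0,0.015],[0,0,-0.02,0,0,0,0.015],[0,0,-0.03,0,0,0,0.015],[0,0,-0.04,0,0,0,0.015]]]'

```text
time: 4.1
tcp_pos: [0.599, -0.2948, 0.0667]
tcp_rot: [[-1.0, 0.01, 0.0], [0.01, 1.0, -0.0], [-0.0, -0.0, -1.0]]
contact_force: [-0.4, 0.2, -1.7]
gripper_width: 0.0232
finger_force: 59.0
```

```bash
python3 - <<'E'
from h import *
go(.602,-.304,.1,-.6)
shot("side","side1");shot("top","top1")
a=np.load("pics/side1.npz")["im"][170:310,340:480,::-1];b=np.load("pics/top1.npz")["im"][110:210,360:460,::-1]
cv2.imwrite("pics/m1.png",np.hstack([cv2.resize(a,(400,400),interpolation=2),cv2.resize(b,(400,400),interpolation=2)]))
E
```

```text
t 4.1 tcp [ 0.599  -0.2948  0.0667] F [-0.4  0.2 -1.7] w 0.0232
d [-0.0031 -0.0092 -0.0333] rv [-0.0003  0.0005  0.0007]
```

View pics/m1.png

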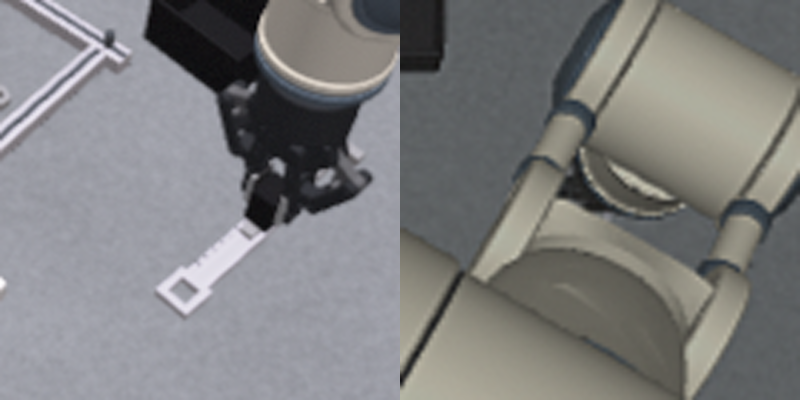

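Grip held (23 mm). Side view: eye at full-image pixel (404.4, 271.9).

```bash
python3 - <<'E'
from h import *
print(w("side1",404.4,271.9,.0485))
# colour threshold of eye plate
im=np.load("pics/side1.npz")["im"]; print(im[262:284:2,392:418:2].max(2))
E
```

```text
[ 0.49891647 -0.29723258  0.0485    ]
[[168 164 165 169 168 167 167 169 219 222 233 231 230]
 [163 160 165 166 162 218 226 231 231 233 231 230 233]
 [169 167 170 169 219 234 231 233 233 230 231 234 222]
 [170 167 175 227 235 174 128 215 234 233 235 222 155]
 [170 185 231 235 174 159 160 122 189 234 226 161 164]
 [167 142 214 231 196 168 165 163 156 230 234 180 165]
 [166 158 123 192 234 210 170 184 232 234 169 164 165]
 [167 166 165 131 181 234 220 232 228 152 160 166 163]
 [171 168 166 168 143 162 231 221 148 161 162 163 162]
 [168 165 164 167 166 148 140 153 163 163 163 166 165]
 [169 172 172 168 166 172 161 169 166 169 168 165 164]]
```

```bash
python3 -c "
from h import *
go(.547,.0335,.13,-38.3)"
```

```text
t 4.2 tcp [ 0.5997 -0.2952  0.0675] F [ 0.2 -0.  -3. ] w 0.0233
d [ 0.0558  0.3281 -0.0631] rv [-6.000e-04  2.800e-03  6.587e-01]
```

Request:
drive_tool --series '[[[0,0,-0.035,0,0,0,0.015],[0.01,0.02,-0.063,0,0,0.06,0.015],[0.02,0.06,-0.063,0,0,0.16,0.015],[0.03,0.1,-0.063,0,0,0.26,0.015],[0.04,0.145,-0.063,0,0,0.36,0.015],[0.045,0.19,-0.063,0,0,0.46,0.015],[0.05,0.235,-0.063,0,0,0.56,0.015],[0.054,0.275,-0.063,0,0,0.62,0.015],[0.0558,0.31,-0.063,0,0,0.659,0.015],[0.0558,0.328,-0.063,0,0,0.659,0.015]]]'

```text
time: 5.2
tcp_pos: [0.5456, 0.0365, 0.1285]
tcp_rot: [[-0.785, 0.62, -0.0], [0.62, 0.785, 0.0], [0.0, 0.0, -1.0]]
contact_force: [-0.2, -0.2, -2.3]
gripper_width: 0.0231
finger_force: 59.5
```

```bash
python3 -c "
from h import *
go(.547,.0335,.078,-38.3)"
```

```text
t 5.2 tcp [0.5456 0.0365 0.1285] F [-0.2 -0.2 -2.3] w 0.0231
d [-0.003  -0.0014  0.0505] rv [ 0.0001 -0.0005 -0.0002]
```

Request:
drive_tool --series '[[[-0.002,-0.001,0.01,0,0,0,0.015],[-0.002,-0.001,0.025,0,0,0,0.015],[-0.002,-0.001,0.04,0,0,0,0.015],[-0.002,-0.001,0.052,0,0,0,0.015],[-0.002,-0.001,0.054,0,0,0,0.015],[-0.002,-0.001,0.054,0,0,0,0.015],[-0.002,-0.001,0.054,0,0,0,0.015],[-0.002,-0.001,0.054,0,0,0,0.015],[-0.002,-0.001,0.054,0,0,0,0.015],[-0.002,-0.001,0.054,0,0,0,0.015]]]'

```text
time: 6.2
tcp_pos: [0.5474, 0.0318, 0.0748]
tcp_rot: [[-0.785, 0.62, 0.001], [0.62, 0.785, -0.0], [-0.0, 0.0, -1.0]]
contact_force: [0.5, -0.1, -1.9]
gripper_width: 0.0227
finger_force: 59.5
```

```bash
python3 - <<'E'
from h import *
go(.547,.0335,.046,-38.3)
shot("side","side2");shot("top","top2")
a=np.load("pics/side2.npz")["im"][150:230,260:400,::-1];b=np.load("pics/top2.npz")["im"][130:210,260:360,::-1]
cv2.imwrite("pics/m2.png",np.hstack([cv2.resize(a,(700,400),interpolation=2)]))
cv2.imwrite("pics/m2t.png",np.hstack([cv2.resize(b,(500,400),interpolation=2)]))
E
```

```text
t 6.2 tcp [0.5474 0.0318 0.0748] F [ 0.5 -0.1 -1.9] w 0.0227
d [0.0014 0.0011 0.0288] rv [ 0.0003  0.0005 -0.0002]
```

View pics/m2.png

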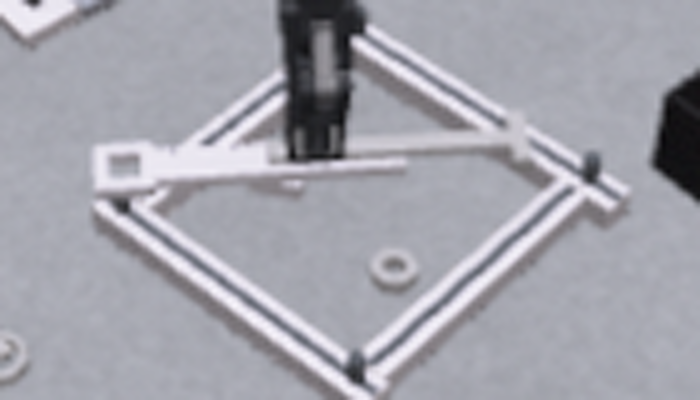

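Side crop: eye centre at (123,166), i.e. full pixel (284.6,183.2); near left post just below it. Compare in world.

```bash
python3 - <<'E'
from h import *
e=w("side2",284.6,183.2,.0566); p=w("side2",284.3,189,.029); n=w("side2",260+520/5,150+138/5,.0486+.0145)
print(e,p,n,"rule yaw",np.degrees(np.arctan2(n[1]-e[1],n[0]-e[0])))
R=np.array(read_state()["tcp_rot"]); print("move tool axes",R.T@(p-e), "eye-tcp tool",R.T@(e-read_state()["tcp_pos"]))
for pt in [(.4675,.0961),(.6697,-.0637),(.6573,.1058),(.4799,-.0735)]: print(pix("side2",[*pt,.029])-[260,150])
E
```

```text
[0.46850595 0.09085238 0.0566    ] [0.46928824 0.09525645 0.029     ] [ 0.63399349 -0.0415436   0.0631    ] rule yaw -38.66106267430985
move tool axes [0.00212358 0.00393506 0.02760025] eye-tcp tool [ 0.09843579 -0.00251554  0.0180473 ]
[23.59435983 39.16228849]
[117.8275151   33.99817291]
[71.54622537  4.20497489]
[70.22952859 73.63615864]
```

Request:
drive_tool --series '[[[0.002,0.003,0,0,0,0,0.015],[0.002,0.003,0,0,0,0,0.015],[0.002,0.003,0.003,0,0,0,0.015],[0.002,0.003,0.006,0,0,0,0.015],[0.002,0.003,0.009,0,0,0,0.015],[0.002,0.003,0.011,0,0,0,0.015],[0.002,0.003,0.013,0,0,0,0.015],[0.002,0.003,0.015,0,0,0,0.015],[0.002,0.003,0.017,0,0,0,0.015],[0.002,0.003,0.017,0,0,0,0.015]]]'

```text
time: 7.3
tcp_pos: [0.5474, 0.0354, 0.0572]
tcp_rot: [[-0.785, 0.62, -0.0], [0.62, 0.785, 0.0], [0.0, -0.0, -1.0]]
contact_force: [-0.3, -0.1, -2.1]
gripper_width: 0.023
finger_force: 59.5
```

```bash
python3 - <<'E'
from h import *
go(.547,.0335,.046,-38.3)
shot("side","side3")
a=np.load("pics/side3.npz")["im"][150:230,260:400,::-1]
cv2.imwrite("pics/m3.png",cv2.resize(a,(700,400),interpolation=2))
E
```

```text
t 7.3 tcp [0.5474 0.0354 0.0572] F [-0.3 -0.1 -2.1] w 0.023
d [-0.0009 -0.0017  0.0112] rv [-0.0002 -0.0003 -0.0004]
```

View pics/m3.png

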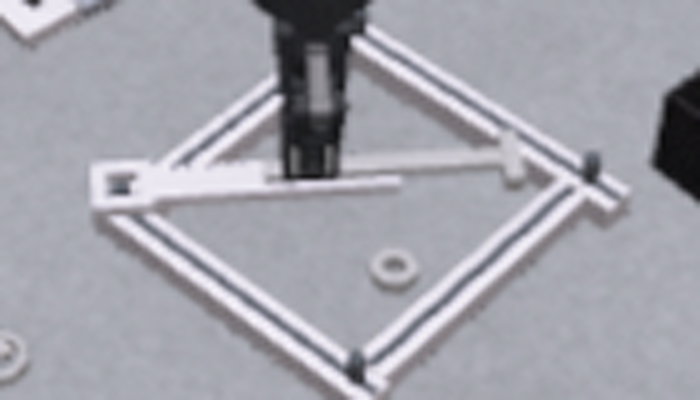

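The post shows through the eye (122,183 in the crop), no side load. Lower the rest, gently.

Request:
drive_tool --series '[[[0,0,0.002,0,0,0,0.015],[0,0,0.004,0,0,0,0.015],[0,0,0.006,0,0,0,0.015],[0,0,0.008,0,0,0,0.015],[0,0,0.009,0,0,0,0.015],[0,0,0.01,0,0,0,0.015],[0,0,0.0105,0,0,0,0.015],[0,0,0.0105,0,0,0,0.015],[0,0,0.0105,0,0,0,0.015],[0,0,0.0105,0,0,0,0.015]]]'

```text
time: 8.35
tcp_pos: [0.5475, 0.0354, 0.0471]
tcp_rot: [[-0.785, 0.62, 0.0], [0.62, 0.785, -0.0], [-0.0, 0.0, -1.0]]
contact_force: [-0.1, -0.2, -2.3]
gripper_width: 0.0229
finger_force: 59.5
```

Request:
drive_tool --series '[[[-0.002,0,0,0,0,0,0.015],[-0.004,0,0,0,0,0,0.015],[-0.006,0,0,0,0,0,0.015],[-0.008,0,0,0,0,0,0.015],[-0.01,0,0,0,0,0,0.015],[-0.012,0,0,0,0,0,0.015],[-0.014,0,0,0,0,0,0.015],[-0.016,0,0,0,0,0,0.015],[-0.018,0,0,0,0,0,0.015],[-0.02,0,0,0,0,0,0.015]]]'

```text
time: 9.35
tcp_pos: [0.5633, 0.0229, 0.047]
tcp_rot: [[-0.785, 0.62, -0.0], [0.62, 0.785, -0.0], [0.0, -0.0, -1.0]]
contact_force: [-1.4, 1.7, -2.6]
gripper_width: 0.023
finger_force: 59.4
```

```bash
python3 - <<'E'
from h import *
go(.547,.0335,.046,-38.3)
shot("side","side4")
a=np.load("pics/side4.npz")["im"][150:230,260:400,::-1]
cv2.imwrite("pics/m4.png",cv2.resize(a,(700,400),interpolation=2))
s=read_state();print(s["contact_force"],s["ft_torque"])
E
```

```text
t 9.35 tcp [0.5633 0.0229 0.047 ] F [-1.4  1.7 -2.6] w 0.023
d [ 0.0194 -0.0018  0.001 ] rv [-0.     -0.     -0.0004]
[-0.75395094  1.80450299 -2.04322164] [ 0.19770681  0.21541805 -0.02361347]
```

View pics/m4.png

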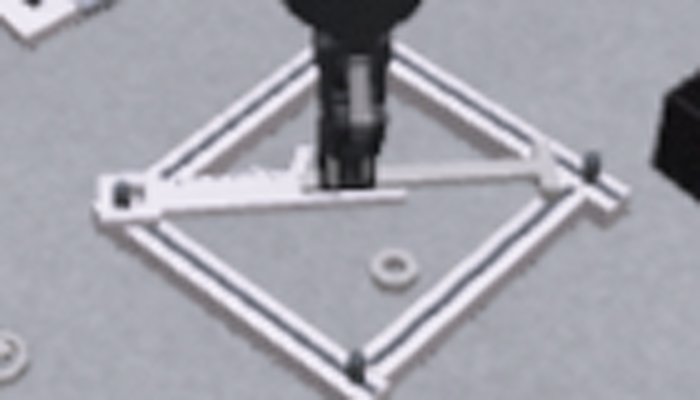

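Request:
drive_tool --series '[[[-0.001,0,0,0,0,0,0.015],[-0.002,0,0,0,0,0,0.015],[-0.003,0,0,0,0,0,0.015],[-0.004,0,0,0,0,0,0.015],[-0.0045,0,0,0,0,0,0.015],[-0.005,0,0,0,0,0,0.015],[-0.0055,0,0,0,0,0,0.015],[-0.006,0,0,0,0,0,0.015],[-0.0065,0,0,0,0,0,0.015],[-0.007,0,0,0,0,0,0.015]]]'

```text
time: 10.4
tcp_pos: [0.5687, 0.0186, 0.047]
tcp_rot: [[-0.785, 0.62, -0.0], [0.62, 0.785, 0.0], [0.0, -0.0, -1.0]]
contact_force: [-2.5, 1.8, -2.7]
gripper_width: 0.0229
finger_force: 59.4
```

Request:
drive_tool --series '[[[-0.0003,0,0,0,0,0,0.015],[-0.0006,0,0,0,0,0,0.015],[-0.0009,0,0,0,0,0,0.015],[-0.0012,0,0,0,0,0,0.015],[-0.0015,0,0,0,0,0,0.015],[-0.0018,0,0,0,0,0,0.015],[-0.0021,0,0,0,0,0,0.015],[-0.0024,0,0,0,0,0,0.015],[-0.0027,0,0,0,0,0,0.015],[-0.003,0,0,0,0,0,0.015]]]'

```text
time: 11.4
tcp_pos: [0.5711, 0.0168, 0.047]
tcp_rot: [[-0.785, 0.62, 0.0], [0.62, 0.785, 0.0], [0.0, 0.0, -1.0]]
contact_force: [-2.0, 2.0, -2.3]
gripper_width: 0.0232
finger_force: 59.4
```

```bash
cat > f.py <<'E'
from h import *
s=read_state(); R=np.array(s["tcp_rot"]); print(round(s["time"],2),"F tool",np.round(R.T@s["contact_force"],1),"pull dist",np.round(-R[:,0]@s["tcp_pos"],5), "lat",np.round(R[:,1]@s["tcp_pos"],5))
E
python3 f.py
```

```text
11.4 F tool [2.8 0.3 2.3] pull dist 0.43763 lat 0.36727
```

Request:
drive_tool --series '[[[-0.0003,0,0,0,0,0,0.015],[-0.0006,0,0,0,0,0,0.015],[-0.0009,0,0,0,0,0,0.015],[-0.0012,0,0,0,0,0,0.015],[-0.0015,0,0,0,0,0,0.015],[-0.0018,0,0,0,0,0,0.015],[-0.0021,0,0,0,0,0,0.015],[-0.0024,0,0,0,0,0,0.015],[-0.0027,0,0,0,0,0,0.015],[-0.003,0,0,0,0,0,0.015]]]'

```text
time: 12.4
tcp_pos: [0.5734, 0.0149, 0.047]
tcp_rot: [[-0.785, 0.62, 0.0], [0.62, 0.785, 0.0], [-0.0, 0.0, -1.0]]
contact_force: [-2.1, 2.2, -2.4]
gripper_width: 0.0231
finger_force: 59.4
```

```bash
python3 f.py
```

```text
12.4 F tool [3.  0.4 2.4] pull dist 0.44063 lat 0.36725
```

Request:
drive_tool --series '[[[-0.0003,0,0,0,0,0,0.015],[-0.0006,0,0,0,0,0,0.015],[-0.0009,0,0,0,0,0,0.015],[-0.0012,0,0,0,0,0,0.015],[-0.0014,0,0,0,0,0,0.015],[-0.0016,0,0,0,0,0,0.015],[-0.0018,0,0,0,0,0,0.015],[-0.002,0,0,0,0,0,0.015],[-0.0022,0,0,0,0,0,0.015],[-0.0024,0,0,0,0,0,0.015]]]'

```text
time: 13.4
tcp_pos: [0.5753, 0.0134, 0.047]
tcp_rot: [[-0.785, 0.62, -0.0], [0.62, 0.785, 0.0], [0.0, -0.0, -1.0]]
contact_force: [-1.7, 3.2, -1.9]
gripper_width: 0.0232
finger_force: 59.4
```

```bash
python3 f.py
```

```text
13.4 F tool [3.3 1.5 1.9] pull dist 0.44302 lat 0.36719
```

Request:
drive_tool --series '[[[-0.0002,0,0,0,0,0,0.015],[-0.0004,0,0,0,0,0,0.015],[-0.0006,0,0,0,0,0,0.015],[-0.0008,0,0,0,0,0,0.015],[-0.001,0,0,0,0,0,0.015],[-0.0011,0,0,0,0,0,0.015],[-0.0012,0,0,0,0,0,0.015],[-0.0013,0,0,0,0,0,0.015],[-0.0014,0,0,0,0,0,0.015],[-0.0015,0,0,0,0,0,0.015]]]'

```text
time: 14.4
tcp_pos: [0.5754, 0.0132, 0.0469]
tcp_rot: [[-0.785, 0.62, -0.002], [0.62, 0.785, 0.001], [0.002, -0.0, -1.0]]
contact_force: [-7.4, 9.8, 3.2]
gripper_width: 0.0231
finger_force: 60.1
```

```bash
python3 f.py
```

```text
14.4 F tool [11.9  3.1 -3.1] pull dist 0.44313 lat 0.3671
```

Request:
drive_tool --series '[[[0.0003,0.0002,0,0,0,0,0.015],[0.0006,0.0003,0,0,0,0,0.015],[0.0006,0.0003,0,0,0,0,0.015],[0.0006,0.0003,0,0,0,0,0.015],[0.0006,0.0003,0,0,0,0,0.015],[0.0006,0.0003,0,0,0,0,0.015],[0.0006,0.0003,0,0,0,0,0.015],[0.0006,0.0003,0,0,0,0,0.015],[0.0006,0.0003,0,0,0,0,0.015],[0.0006,0.0003,0,0,0,0,0.015]]]'

```text
time: 15.4
tcp_pos: [0.5754, 0.0133, 0.0469]
tcp_rot: [[-0.785, 0.62, -0.001], [0.62, 0.785, 0.0], [0.001, -0.001, -1.0]]
contact_force: [-7.0, 4.3, 1.8]
gripper_width: 0.0231
finger_force: 59.8
```

```bash
python3 f.py
```

```text
15.4 F tool [ 8.2 -1.  -1.8] pull dist 0.44313 lat 0.36711
```

Request:
drive_tool --series '[[[0.001,0,0,0,0,0,0.015],[0.004,0,0,0,0,0,0.015],[0.007,0,0,0,0,0,0.015],[0.009,0,0,0,0,0,0.015],[0.011,0,0,0,0,0,0.015],[0.014,0,0,0,0,0,0.015],[0.017,0,0,0,0,0,0.015],[0.02,0,0,0,0,0,0.015],[0.022,0,0,0,0,0,0.015],[0.022,0,0,0,0,0,0.015]]]'

```text
time: 16.4
tcp_pos: [0.5586, 0.027, 0.047]
tcp_rot: [[-0.785, 0.62, -0.0], [0.62, 0.785, 0.0], [0.0, -0.0, -1.0]]
contact_force: [-0.1, 0.4, -2.4]
gripper_width: 0.023
finger_force: 59.5
```

```bash
python3 f.py
```

```text
16.4 F tool [0.4 0.3 2.4] pull dist 0.42153 lat 0.36747
```

Request:
drive_tool --series '[[[0.0005,0,0,0,0,0,0.015],[0.001,0,0,0,0,0,0.015],[0.0015,0,0,0,0,0,0.015],[0.002,0,0,0,0,0,0.015],[0.0025,0,0,0,0,0,0.015],[0.003,0,0,0,0,0,0.015],[0.0035,0,0,0,0,0,0.015],[0.004,0,0,0,0,0,0.015],[0.0045,0,0,0,0,0,0.015],[0.005,0,0,0,0,0,0.015]]]'

```text
time: 17.4
tcp_pos: [0.555, 0.0299, 0.047]
tcp_rot: [[-0.785, 0.62, -0.0], [0.62, 0.785, -0.0], [0.0, -0.0, -1.0]]
contact_force: [2.0, -1.4, -1.3]
gripper_width: 0.0233
finger_force: 59.6
```

```bash
python3 f.py; python3 - <<'E'
from h import *
shot("side","side5")
a=np.load("pics/side5.npz")["im"][150:230,260:400,::-1]
cv2.imwrite("pics/m5.png",cv2.resize(a,(700,400),interpolation=2))
E
```

```text
17.4 F tool [-2.5  0.2  1.3] pull dist 0.41687 lat 0.36754
```

View pics/m5.png

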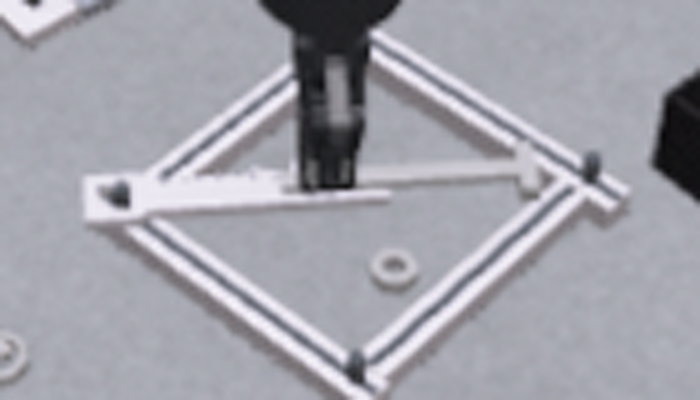

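Request:
drive_tool --series '[[[-0.002,0,0,0,0,0,0.015],[-0.004,0,0,0,0,0,0.015],[-0.004,0,0,0,0,0,0.015],[-0.004,0,-0.004,0,0,0,0.015],[-0.004,0,-0.01,0,0,0,0.015],[-0.004,0,-0.02,0,0,0,0.015],[-0.004,0,-0.03,0,0,0,0.015],[-0.004,0,-0.04,0,0,0,0.015],[-0.004,0,-0.046,0,0,0,0.015],[-0.004,0,-0.046,0,0,0,0.015]]]'

```text
time: 18.45
tcp_pos: [0.5587, 0.0273, 0.0942]
tcp_rot: [[-0.785, 0.62, 0.002], [0.62, 0.785, -0.0], [-0.002, 0.001, -1.0]]
contact_force: [-0.8, 0.4, -2.6]
gripper_width: 0.0229
finger_force: 59.5
```

```bash
python3 f.py; python3 -c "
from h import *
go(.56,.0073,.093,45.3)"
```

```text
18.45 F tool [ 0.9 -0.1  2.6] pull dist 0.42153 lat 0.36794
t 18.45 tcp [0.5587 0.0273 0.0942] F [-0.8  0.4 -2.6] w 0.0229
d [-0.0134 -0.0149  0.0012] rv [-3.0000e-04  2.0000e-03 -1.4594e+00]
```

Request:
drive_tool --series '[[[-0.001,-0.001,0,0,0,-0.14,0.015],[-0.003,-0.003,0,0,0,-0.28,0.015],[-0.005,-0.005,0,0,0,-0.43,0.015],[-0.007,-0.007,0,0,0,-0.58,0.015],[-0.009,-0.009,0,0,0,-0.73,0.015],[-0.011,-0.011,0,0,0,-0.88,0.015],[-0.013,-0.013,0,0,0,-1.03,0.015],[-0.0134,-0.015,0,0,0,-1.18,0.015],[-0.0134,-0.015,0,0,0,-1.32,0.015],[-0.0134,-0.015,0,0,0,-1.459,0.015]]]'

```text
time: 19.45
tcp_pos: [0.5591, 0.0072, 0.0927]
tcp_rot: [[-0.7, -0.714, -0.001], [-0.714, 0.7, 0.0], [0.0, 0.001, -1.0]]
contact_force: [0.2, 0.7, -2.1]
gripper_width: 0.023
finger_force: 59.4
```

```bash
python3 -c "
from h import *
go(.56,.0073,.076,45.3)"
```

```text
t 19.45 tcp [0.5591 0.0072 0.0927] F [ 0.2  0.7 -2.1] w 0.023
d [-0.0007 -0.0006  0.0167] rv [ 0.0005 -0.0004  0.0053]
```

Request:
drive_tool --series '[[[-0.0007,-0.0006,0.01,0,0,0.005,0.015],[-0.0007,-0.0006,0.018,0,0,0.005,0.015],[-0.0007,-0.0006,0.0185,0,0,0.005,0.015],[-0.0007,-0.0006,0.0185,0,0,0.005,0.015],[-0.0007,-0.0006,0.0185,0,0,0.005,0.015],[-0.0007,-0.0006,0.0185,0,0,0.005,0.015],[-0.0007,-0.0006,0.0185,0,0,0.005,0.015],[-0.0007,-0.0006,0.0185,0,0,0.005,0.015],[-0.0007,-0.0006,0.0185,0,0,0.005,0.015],[-0.0007,-0.0006,0.0185,0,0,0.005,0.015]]]'

```text
time: 20.45
tcp_pos: [0.5603, 0.0074, 0.0746]
tcp_rot: [[-0.707, -0.707, 0.0], [-0.707, 0.707, 0.0], [-0.0, -0.0, -1.0]]
contact_force: [0.1, 0.8, -1.8]
gripper_width: 0.0232
finger_force: 59.4
```

```bash
python3 - <<'E'
from h import *
go(.56,.0073,.076,45.3)
shot("side","side6")
a=np.load("pics/side6.npz")["im"][145:245,275:400,::-1]
cv2.imwrite("pics/m6.png",cv2.resize(a,(750,600),interpolation=2))
E
```

```text
t 20.45 tcp [0.5603 0.0074 0.0746] F [ 0.1  0.8 -1.8] w 0.0232
d [ 0.0002  0.0001 -0.0014] rv [-0.0001  0.0001 -0.0056]
```

View pics/m6.png

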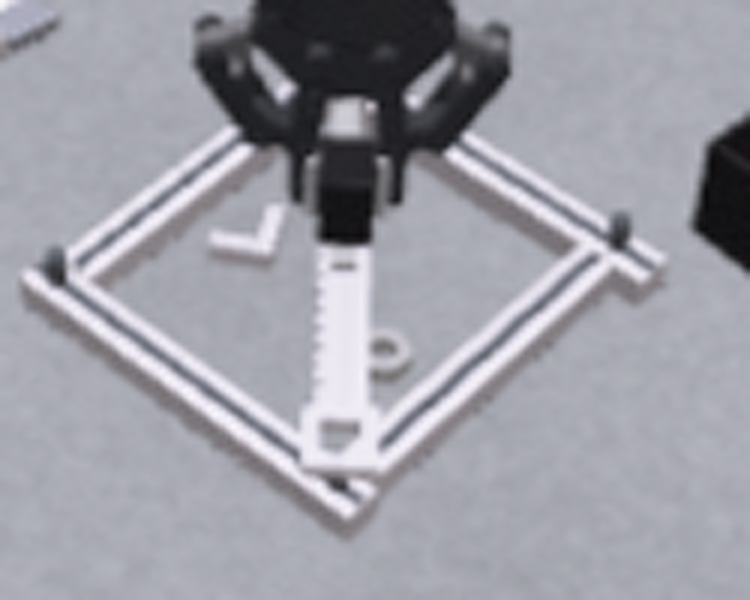

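Eye at crop (341,437) → pixel (331.8,217.8); the NR post foot peeks out below at (337,484).

```bash
python3 - <<'E'
from h import *
e=w("side6",331.8,217.8,.0560); p=w("side6",331,223.3,.029);q=w("side6",331.2,225.7,.021)
R=np.array(read_state()["tcp_rot"]);print(e,p,q,R.T@(p-e))
# refine: white top of eye plate outline, and post centroid in side0
im=np.load("pics/side0.npz")["im"].astype(int); print(im[216:230,325:338].max(2))
E
```

```text
[ 0.48075831 -0.07717784  0.056     ] [ 0.48208271 -0.07405213  0.029     ] [ 0.48149413 -0.07573267  0.021     ] [-0.00314478  0.00127583  0.02700013]
[[171 172 172 172 167 165 169 171 170 172 174 201 229]
 [199 174 174 173 169 165 168 170 169 176 217 232 236]
 [232 209 183 172 169 168 168 172 184 221 236 238 214]
 [231 234 222 187 166 162 161 181 222 237 231 197 144]
 [175 218 232 231 188 136 129 170 228 223 177 127 123]
 [118 145 207 235 186 115 109 129 188 167 119 124 196]
 [150 117 141 192 145  94 100  90 138 127 144 203 233]
 [225 185 130 129  96  68  74  89 162 194 219 235 239]
 [240 231 205 140  73  55  59  91 204 221 224 236 219]
 [226 239 236 222 139  56  58  75 211 233 234 217 164]
 [153 204 232 239 204 127  82  80 163 216 235 232 184]
 [112 139 181 231 235 222 197 151 124 144 193 213 172]
 [117 118 126 168 226 238 235 225 186 144 166 162 138]
 [123 118 117 115 153 197 230 238 231 188 152 136 134]]
```

Request:
drive_tool --series '[[[-0.002,0.001,0,0,0,0,0.015],[-0.002,0.001,0.002,0,0,0,0.015],[-0.002,0.001,0.004,0,0,0,0.015],[-0.002,0.001,0.006,0,0,0,0.015],[-0.002,0.001,0.008,0,0,0,0.015],[-0.002,0.001,0.01,0,0,0,0.015],[-0.002,0.001,0.0115,0,0,0,0.015],[-0.002,0.001,0.013,0,0,0,0.015],[-0.002,0.001,0.0145,0,0,0,0.015],[-0.002,0.001,0.016,0,0,0,0.015]]]'

```text
time: 21.5
tcp_pos: [0.561, 0.0095, 0.0584]
tcp_rot: [[-0.707, -0.707, 0.0], [-0.707, 0.707, -0.0], [-0.0, -0.0, -1.0]]
contact_force: [-0.8, 1.0, -2.3]
gripper_width: 0.0231
finger_force: 59.4
```

```bash
python3 f.py
```

```text
21.5 F tool [-0.2  1.3  2.3] pull dist 0.40345 lat -0.38991
```

Request:
drive_tool --series '[[[0,0,0.002,0,0,0,0.015],[0,0,0.004,0,0,0,0.015],[0,0,0.006,0,0,0,0.015],[0,0,0.008,0,0,0,0.015],[0,0,0.0095,0,0,0,0.015],[0,0,0.0105,0,0,0,0.015],[0,0,0.0112,0,0,0,0.015],[0,0,0.0112,0,0,0,0.015],[0,0,0.0112,0,0,0,0.015],[0,0,0.0112,0,0,0,0.015]]]'

```text
time: 22.5
tcp_pos: [0.561, 0.0094, 0.0474]
tcp_rot: [[-0.707, -0.707, 0.0], [-0.707, 0.707, -0.0], [-0.0, -0.0, -1.0]]
contact_force: [1.1, 0.5, -2.1]
gripper_width: 0.0226
finger_force: 59.4
```

```bash
python3 f.py
```

```text
22.5 F tool [-1.1 -0.4  2.1] pull dist 0.40344 lat -0.38993
```

Request:
drive_tool --series '[[[-0.0003,0,0,0,0,0,0.015],[-0.0006,0,0,0,0,0,0.015],[-0.0009,0,0,0,0,0,0.015],[-0.0012,0,0,0,0,0,0.015],[-0.0015,0,0,0,0,0,0.015],[-0.0018,0,0,0,0,0,0.015],[-0.0021,0,0,0,0,0,0.015],[-0.0024,0,0,0,0,0,0.015],[-0.0027,0,0,0,0,0,0.015],[-0.003,0,0,0,0,0,0.015]]]'

```text
time: 23.5
tcp_pos: [0.5631, 0.0116, 0.0473]
tcp_rot: [[-0.707, -0.707, -0.0], [-0.707, 0.707, 0.0], [0.0, 0.0, -1.0]]
contact_force: [-0.7, 0.1, -1.8]
gripper_width: 0.0229
finger_force: 59.4
```

```bash
python3 f.py
```

```text
23.5 F tool [0.4 0.6 1.8] pull dist 0.40645 lat -0.38984
```

Request:
drive_tool --series '[[[-0.0002,0,0,0,0,0,0.015],[-0.0004,0,0,0,0,0,0.015],[-0.0006,0,0,0,0,0,0.015],[-0.0008,0,0,0,0,0,0.015],[-0.001,0,0,0,0,0,0.015],[-0.0011,0,0,0,0,0,0.015],[-0.0012,0,0,0,0,0,0.015],[-0.0013,0,0,0,0,0,0.015],[-0.0014,0,0,0,0,0,0.015],[-0.0015,0,0,0,0,0,0.015]]]'

```text
time: 24.5
tcp_pos: [0.564, 0.0126, 0.0472]
tcp_rot: [[-0.707, -0.707, -0.0], [-0.707, 0.707, -0.0], [0.0, 0.0, -1.0]]
contact_force: [-1.4, -0.9, -1.8]
gripper_width: 0.0234
finger_force: 59.5
```

```bash
python3 f.py
```

```text
24.5 F tool [1.6 0.3 1.8] pull dist 0.40776 lat -0.38983
```

Request:
drive_tool --series '[[[-0.0002,0,0,0,0,0,0.015],[-0.0004,0,0,0,0,0,0.015],[-0.0006,0,0,0,0,0,0.015],[-0.0008,0,0,0,0,0,0.015],[-0.001,0,0,0,0,0,0.015],[-0.0011,0,0,0,0,0,0.015],[-0.0012,0,0,0,0,0,0.015],[-0.0013,0,0,0,0,0,0.015],[-0.0014,0,0,0,0,0,0.015],[-0.0015,0,0,0,0,0,0.015]]]'

```text
time: 25.5
tcp_pos: [0.5652, 0.0138, 0.0473]
tcp_rot: [[-0.707, -0.707, -0.0], [-0.707, 0.707, 0.0], [0.0, 0.0, -1.0]]
contact_force: [-2.3, -2.7, -3.2]
gripper_width: 0.0228
finger_force: 59.4
```

```bash
python3 f.py
```

```text
25.5 F tool [ 3.6 -0.3  3.2] pull dist 0.40944 lat -0.38981
```

Request:
drive_tool --series '[[[-0.001,0,0,0,0,0,0.015],[-0.002,0,0,0,0,0,0.015],[-0.003,0,0,0,0,0,0.015],[-0.004,0,0,0,0,0,0.015],[-0.005,0,0,0,0,0,0.015],[-0.0058,0,0,0,0,0,0.015],[-0.0064,0,0,0,0,0,0.015],[-0.007,0,0,0,0,0,0.015],[-0.0075,0,0,0,0,0,0.015],[-0.008,0,0,0,0,0,0.015]]]'

```text
time: 26.5
tcp_pos: [0.5708, 0.0194, 0.0473]
tcp_rot: [[-0.707, -0.707, -0.0], [-0.707, 0.707, -0.0], [0.0, 0.0, -1.0]]
contact_force: [-2.6, -1.3, -3.1]
gripper_width: 0.0228
finger_force: 59.4
```

```bash
python3 f.py
```

```text
26.5 F tool [2.7 0.9 3.1] pull dist 0.41745 lat -0.38983
```

Request:
drive_tool --series '[[[-0.0002,0,0,0,0,0,0.015],[-0.0004,0,0,0,0,0,0.015],[-0.0006,0,0,0,0,0,0.015],[-0.0008,0,0,0,0,0,0.015],[-0.001,0,0,0,0,0,0.015],[-0.0011,0,0,0,0,0,0.015],[-0.0012,0,0,0,0,0,0.015],[-0.0013,0,0,0,0,0,0.015],[-0.0014,0,0,0,0,0,0.015],[-0.0015,0,0,0,0,0,0.015]]]'

```text
time: 27.5
tcp_pos: [0.5719, 0.0204, 0.0473]
tcp_rot: [[-0.707, -0.707, -0.0], [-0.707, 0.707, -0.0], [0.0, 0.0, -1.0]]
contact_force: [-2.1, -1.9, -3.4]
gripper_width: 0.0228
finger_force: 59.4
```

```bash
python3 f.py
```

```text
27.5 F tool [2.8 0.1 3.4] pull dist 0.41893 lat -0.38986
```

Request:
drive_tool --series '[[[-0.0002,0,0,0,0,0,0.015],[-0.0004,0,0,0,0,0,0.015],[-0.0006,0,0,0,0,0,0.015],[-0.0008,0,0,0,0,0,0.015],[-0.001,0,0,0,0,0,0.015],[-0.0011,0,0,0,0,0,0.015],[-0.0012,0,0,0,0,0,0.015],[-0.0013,0,0,0,0,0,0.015],[-0.0014,0,0,0,0,0,0.015],[-0.0015,0,0,0,0,0,0.015]]]'

```text
time: 28.5
tcp_pos: [0.573, 0.0215, 0.0473]
tcp_rot: [[-0.707, -0.707, 0.0], [-0.707, 0.707, 0.0], [-0.0, -0.0, -1.0]]
contact_force: [-1.3, -0.5, -2.8]
gripper_width: 0.0231
finger_force: 59.4
```

```bash
python3 f.py
```

```text
28.5 F tool [1.3 0.6 2.8] pull dist 0.42049 lat -0.38983
```

Request:
drive_tool --series '[[[-0.0002,0,0,0,0,0,0.015],[-0.0004,0,0,0,0,0,0.015],[-0.0006,0,0,0,0,0,0.015],[-0.0008,0,0,0,0,0,0.015],[-0.001,0,0,0,0,0,0.015],[-0.0011,0,0,0,0,0,0.015],[-0.0012,0,0,0,0,0,0.015],[-0.0013,0,0,0,0,0,0.015],[-0.0014,0,0,0,0,0,0.015],[-0.0015,0,0,0,0,0,0.015]]]'

```text
time: 29.5
tcp_pos: [0.5733, 0.0219, 0.0472]
tcp_rot: [[-0.707, -0.707, -0.001], [-0.707, 0.707, -0.001], [0.002, 0.0, -1.0]]
contact_force: [-7.0, -8.9, -0.3]
gripper_width: 0.023
finger_force: 59.9
```

```bash
python3 f.py
```

```text
29.5 F tool [11.2 -1.3  0.3] pull dist 0.42083 lat -0.38988
```

Request:
drive_tool --series '[[[0.0003,0,0,0,0,0,0.015],[0.0005,0,0,0,0,0,0.015],[0.0005,0,0,0,0,0,0.015],[0.0005,0,0,0,0,0,0.015],[0.0005,0,0,0,0,0,0.015],[0.0005,0,0,0,0,0,0.015],[0.0005,0,0,0,0,0,0.015],[0.0005,0,0,0,0,0,0.015],[0.0005,0,0,0,0,0,0.015],[0.0005,0,0,0,0,0,0.015]]]'

```text
time: 30.5
tcp_pos: [0.5733, 0.0219, 0.0473]
tcp_rot: [[-0.707, -0.707, -0.001], [-0.707, 0.707, -0.0], [0.001, 0.0, -1.0]]
contact_force: [-4.4, -6.2, -1.3]
gripper_width: 0.0232
finger_force: 59.8
```

```bash
python3 f.py
```

```text
30.5 F tool [ 7.5 -1.3  1.3] pull dist 0.42086 lat -0.38983
```

Request:
drive_tool --series '[[[0.0003,0,0.0004,0,0,0,0.015],[0.0006,0,0.0008,0,0,0,0.015],[0.0006,0,0.001,0,0,0,0.015],[0.0006,0,0.001,0,0,0,0.015],[0.0006,0,0.001,0,0,0,0.03],[0.0006,0,0.001,0,0,0,0.05],[0.0006,0,0.001,0,0,0,0.06],[0.0006,0,0.001,0,0,0,0.06],[0.0006,0,0.001,0,0,0,0.06],[0.0006,0,0.001,0,0,0,0.06]]]'

```text
time: 31.5
tcp_pos: [0.5733, 0.0218, 0.0463]
tcp_rot: [[-0.707, -0.707, 0.0], [-0.707, 0.707, 0.0], [-0.0, -0.0, -1.0]]
contact_force: [-0.7, -0.1, -0.4]
gripper_width: 0.0599
finger_force: 0.0
```

Request:
drive_tool --series '[[[0,0,-0.01,0,0,0,0.06],[0,0,-0.03,0,0,0,0.06],[0,0,-0.05,0,0,0,0.06],[0,0,-0.08,0,0,0,0.06],[0,0,-0.11,0,0,0,0.06],[0,0,-0.11,0,0,0,0.06],[0,0,-0.11,0,0,0,0.06],[0,0,-0.11,0,0,0,0.06],[0,0,-0.11,0,0,0,0.06],[0,0,-0.11,0,0,0,0.06]]]'

```text
time: 32.5
tcp_pos: [0.5729, 0.0218, 0.1556]
tcp_rot: [[-0.707, -0.707, -0.001], [-0.707, 0.707, 0.0], [0.001, 0.001, -1.0]]
contact_force: [-0.4, 0.3, -0.2]
gripper_width: 0.06
finger_force: 0.0
```

```bash
python3 -c "
from h import *
go(.54,.33,.157,180-87.3)"
```

```text
t 32.5 tcp [0.5729 0.0218 0.1556] F [-0.4  0.3 -0.2] w 0.06
d [-0.1946  0.2412 -0.0014] rv [ 1.400e-03 -4.000e-04 -8.327e-01]
```

```bash
python3 -c "
from h import *
go(.5385,.2935,.13,-2)"
```

```text
t 32.5 tcp [0.5729 0.0218 0.1556] F [-0.4  0.3 -0.2] w 0.06
d [-0.1678  0.2164  0.0256] rv [ 6.000e-04 -1.300e-03  8.201e-01]
```

Request:
drive_tool --series '[[[-0.02,0.026,0,0,0,0.1,0.085],[-0.045,0.057,0,0,0,0.22,0.085],[-0.07,0.09,0,0,0,0.34,0.085],[-0.095,0.122,0.01,0,0,0.46,0.085],[-0.12,0.154,0.02,0,0,0.58,0.085],[-0.145,0.187,0.0256,0,0,0.7,0.085],[-0.168,0.216,0.0256,0,0,0.82,0.085],[-0.168,0.216,0.0256,0,0,0.82,0.085],[-0.168,0.216,0.0256,0,0,0.82,0.085],[-0.168,0.216,0.0256,0,0,0.82,0.085]]]'

```text
time: 33.5
tcp_pos: [0.5394, 0.2925, 0.1304]
tcp_rot: [[-0.999, 0.034, -0.001], [0.034, 0.999, -0.0], [0.001, -0.001, -1.0]]
contact_force: [-1.0, -0.3, -0.1]
gripper_width: 0.0848
finger_force: 0.0
```

```bash
python3 -c "
from h import *
go(.5385,.2935,.028,-2)"
```

```text
t 33.5 tcp [0.5394 0.2925 0.1304] F [-1.  -0.3 -0.1] w 0.0848
d [0.0008 0.001  0.1024] rv [-0.0005 -0.0006  0.001 ]
```

Request:
drive_tool --series '[[[0,0.001,0.03,0,0,0,0.085],[0,0.001,0.06,0,0,0,0.085],[0,0.001,0.085,0,0,0,0.085],[0,0.001,0.1,0,0,0,0.085],[0,0.001,0.102,0,0,0,0.085],[0,0.001,0.102,0,0,0,0.085],[0,0.001,0.102,0,0,0,0.04],[0,0.001,0.102,0,0,0,0.01],[0,0.001,0.102,0,0,0,0.01],[0,0.001,0.102,0,0,0,0.01]]]'

```text
time: 34.5
tcp_pos: [0.5396, 0.2945, 0.0292]
tcp_rot: [[-0.999, 0.035, 0.001], [0.035, 0.999, 0.0], [-0.001, 0.0, -1.0]]
contact_force: [0.0, 0.7, -0.6]
gripper_width: 0.0276
finger_force: 0.0
```

Request:
drive_tool --series '[[[0,0,0,0,0,0,0.01],[0,0,0,0,0,0,0.01],[0,0,0,0,0,0,0.01],[0,-0.003,0,0,0,0,0.01],[0,-0.006,0,0,0,0,0.01],[0,-0.009,0,0,0,0,0.01],[0,-0.012,0,0,0,0,0.01],[0,-0.015,0,0,0,0,0.01],[0,-0.018,0,0,0,0,0.01],[0,-0.02,0,0,0,0,0.01]]]'

```text
time: 35.5
tcp_pos: [0.5385, 0.2745, 0.0292]
tcp_rot: [[-0.999, 0.035, -0.0], [0.035, 0.999, 0.0], [0.0, 0.0, -1.0]]
contact_force: [-3.9, 1.7, 9.0]
gripper_width: 0.0191
finger_force: 58.5
```

```bash
python3 f.py
```

```text
35.5 F tool [ 4.   1.5 -9. ] pull dist 0.52856 lat 0.29319
```

Request:
drive_tool --series '[[[0,-0.001,-0.0005,0,0,0,0.01],[0,-0.002,-0.001,0,0,0,0.01],[0,-0.003,-0.001,0,0,0,0.01],[0,-0.004,-0.001,0,0,0,0.01],[0,-0.005,-0.001,0,0,0,0.01],[0,-0.006,-0.001,0,0,0,0.01],[0,-0.0065,-0.001,0,0,0,0.01],[0,-0.007,-0.001,0,0,0,0.01],[0,-0.0075,-0.001,0,0,0,0.01],[0,-0.008,-0.001,0,0,0,0.01]]]'

```text
time: 36.5
tcp_pos: [0.5381, 0.2672, 0.0294]
tcp_rot: [[-0.999, 0.035, -0.001], [0.035, 0.999, 0.001], [0.001, 0.001, -1.0]]
contact_force: [-4.6, 15.7, -15.2]
gripper_width: 0.019
finger_force: 58.8
```

```bash
python3 f.py
```

```text
36.5 F tool [ 5.2 15.5 15.3] pull dist 0.52834 lat 0.28601
```

Request:
drive_tool --series '[[[0,0.0002,0.0003,0,0,0,0.01],[0,0.0004,0.0006,0,0,0,0.01],[0,0.0004,0.0006,0,0,0,0.01],[0,0.0004,0.0006,0,0,0,0.03],[0,0.0004,0.0006,0,0,0,0.05],[0,0.0004,0.0006,0,0,0,0.06],[0,0.0004,0.0006,0,0,0,0.06],[0,0.0004,0.0006,0,0,0,0.06],[0,0.0004,-0.01,0,0,0,0.06],[0,0.0004,-0.03,0,0,0,0.06]]]'

```text
time: 37.5
tcp_pos: [0.5377, 0.2664, 0.0595]
tcp_rot: [[-0.999, 0.035, -0.002], [0.035, 0.999, -0.001], [0.002, -0.001, -1.0]]
contact_force: [0.6, 0.1, -0.2]
gripper_width: 0.0602
finger_force: 0.0
```

Request:
drive_tool --series '[[[0,0,-0.03,0,0,0,0.06],[0,0.02,-0.07,0,0,0,0.06],[0,0.06,-0.11,0,0,0,0.06],[0,0.1,-0.13,0,0,0,0.06],[0.04,0.13,-0.13,0,0,0,0.06],[0.08,0.16,-0.13,0,0,0,0.06],[0.1,0.19,-0.13,0,0,0,0.06],[0.1,0.2,-0.13,0,0,0,0.06],[0.1,0.2,-0.13,0,0,0,0.06],[0.1,0.2,-0.13,0,0,0,0.06]]]'

```text
time: 38.5
tcp_pos: [0.4461, 0.4694, 0.1899]
tcp_rot: [[-0.999, 0.035, 0.0], [0.035, 0.999, -0.0], [-0.0, -0.0, -1.0]]
contact_force: [0.1, -1.0, 0.3]
gripper_width: 0.0601
finger_force: 0.0
```

```bash
python3 f.py; python3 - <<'E'
from h import *
c=shot("side","sf");shot("top","tf")
a=np.load("pics/sf.npz")["im"][105:245,230:400,::-1]; b=np.load("pics/tf.npz")["im"][130:220,185:355,::-1]
cv2.imwrite("pics/fin.png",np.vstack([cv2.resize(a,(600,360),interpolation=2),cv2.resize(b,(600,240),interpolation=2)]))
# tab: dark blob in top view on the track
im=np.load("pics/tf.npz")["im"].max(2)[174:192,192:247]; m=(im<45).astype(np.uint8)
n,l,st,ce=cv2.connectedComponentsWithStats(m); print(st,ce)
for v in range(0,18): print(''.join('#' if x<45 else '+' if x<110 else '.' for x in im[v]))
E
```

```text
38.5 F tool [-0.1 -1.  -0.3] pull dist 0.42945 lat 0.48471
[[  0   0  55  18 905]
 [  7   4  41   8  85]] [[26.41878453  8.6198895 ]
 [33.18823529  7.22352941]]
+++++++++++...++++++++++++...++++++.........+..+.....++
++........+++++++++++++++++++++++++....+....+.++++++.++
++.................................++++++++++++++++++++
++......................................+++++........++
++......................................+######+....+++
++......................................+#+####+....+++
+.....+#####+++++++++++.................+#++####....+++
+.....+##############################+++##+#####....+++
+......+++++++++++++++++++++++++#########+++####....+++
+...............................++++++++++++###+....+++
+.......................................+######+....+++
+.......................................++#####.....+++
+.........................................+++++.....+++
+++++++++++++++++...................................+++
++++++++++++++++++++++++++++++++++++++++............+++
+++++++++++++++++++++++++++++++++++++++++++++++++++++++
+++++++++++++++++++++++++++++++++++++++++++++++++++++++
+++++++++++++++++++++++++++++++++++++++++++++++++++++++
```

The picture budget is spent, so I check the rule's resting place numerically.

```bash
python3 - <<'E'
from h import *
im=np.load("pics/sf.npz")["im"].max(2)
print(pix("sf",[.4799,-.0735,.029]),pix("sf",[.6573,.1058,.029]))
for r in((208,232,318,345),(148,170,315,348)):
    for v in range(r[0],r[1]): print(''.join('#' if x<110 else '+' if x<185 else '.' for x in im[v,r[2]:r[3]]))
    print()
E
```

```text
[330.22952859 223.63615864] [331.54622537 154.20497489]
+++++++++.........+++++++++
+++++++++.........++++++++.
++++++++..........+++++++..
++++++++..........++++++...
.++++++++.........++++.....
...++++++..........++....++
....+++++.........++....+++
+....+++..........+....+++.
++.....+..............+++..
++++.................+++...
.++++...............+++....
...+++..............++....+
.....++...++++++....+....++
+.....+....+++++........+++
+++........+###+......+++++
++++......+####+.....++++++
+++++.....+####.....+++++++
++++++..............+++++++
+++++++.............+++++++
++++++++...........++++++++
+++++++++++++++++++++++++++
++++++++++++++..+++++++++++
++++++++++++++..+++++++++++
+++++++++++++++++++++++++++

+++++++++++++++++++++++++++++++++
+++++++++++++++++++++++++++++++++
+++++++++++++++++++++++++++++++++
++++++++++++..+++++++++++++++++++
++++++++++++...+##+++++++++++++++
++++++++++++++.+##+++++++++++++++
+++++++++...++++##+++++++++++++++
++++++++++...++++++.....+++++++++
++++++++++..............+++++++++
+++++++++...++++...++++++++++++++
+++++++....+++++...+++++..+++++++
++++++....++++++...+++++...++++++
+++++...+++...++.....++++...+++++
+++....+++....++.......+++....+++
++....+++...++++...++....+++....+
+...+++....+++++...+++....+++....
...+++....+++++....+++++....+++..
..+++....++++++....++++++.....++.
.++....++++++++....++++++++....++
++....+++++++++....++++++++++...+
+....++++++++++....+++++++++++...
...++++++++++++....+++++++++++++.
```

The eye is drawn tight on the near right post (the post sits at the tail edge of the eye). The nose lies against the far left post, and the tab covers the right end of its slot. Handing in.

```bash
python3 -c "
from station import sign_off
print(sign_off())"
```

```text
the job is handed in; nothing more can be done
None
```

I measured both diagonals at about 8 N, and the near-left to far-right one is about 5 mm longer, so the verdict tab is at the right end; the rule was left across the near-right to far-left diagonal, and the job is handed in at about 39 s with no verdict reported back.

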